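# Gauge the bungs: go and no-go

## Robot

A 7-joint arm with a two-finger parallel gripper is mounted at the origin on the work surface. World frame = base frame: x ahead of the robot, y to its left, z up, the work surface at z = 0. Lengths are in m, angles in rad, forces in N, time in s.
With the tool pointing down it reaches from about 0.4 to 0.85 m from the base axis. Payload 4.5 kg.
Tool frame: the origin (TCP) lies midway between the tips of the shut fingers; the grasp point (between the pads) lies 19 mm behind it; z points along the fingers, y is the line along which they close (so a half turn about z gives the same grasp; the last joint's range is limited). The gripper opens to 88 mm and grips with 3 to 60 N. Pads are 18 mm wide; open, the fingers measure 123 mm over their backs; the gripper's body (75 mm by 187 mm) begins 45 mm behind the grasp point.
Start: joints at [1.171, 0.689, -0.195, 1.565, 0.157, 0.902, -0.215], TCP at [0.263, -0.567, 0.239] pointing down, gripper open.
Joint ranges: [-3.01, 3.01], [-0.46, 2.08], [-1.47, 1.51], [0.13, 2.56], [-1, 4.14], [0.04, 2.09], [-2.66, 2.66]. Speed limits (rad/s): [2.57, 2.57, 3.14, 3.14, 3.14, 3.14, 3.14].

## Interface

Orientations are given as a unit quaternion [x, y, z, w].
In Python, from plant import r, eyes, finish_job gives the robot as it stands. The module is installed in compiled form; this text tells all that it offers.
- The arm moves only by the tool move_arm, never from a script. Its argument "motion" is a list of rows, each a list of 7 numbers: the shift along the tool's x, y, z in mm, then the turn, a rotation vector about the tool's x, y, z in degrees, then the closure, from 0 (fully open) to 1 (shut). A call has 1 to 5 rows; each row is the pose to reach, as a shift and turn from the pose commanded when the call began, along the tool's axes at that moment; what a row does not reach only later rows make up. A row lasts 1/8 s, in which the tool goes at most 62.5 mm and 10.7 degrees, less where a joint would pass 70% of its speed; a pose out of reach is approached as far as the arm can. A call with a gripper value outside its range is refused whole. The fingers move at their own pace and stop on an object; "newtons" is the grip in N (left out, the last holds). Time passes only in rows, so rows that repeat a pose let the fingers close. It gives the time, the measured TCP pose, the force, the opening and the grip force at its end, in the units of the state.
- r.get_state(): the state, without advancing time (a new reading comes with each control period).
- eyes.snapshot(name): name is "side" or "top" or "wrist"; returns a dict with "frame" (420x560x3 uint8, red, green, blue), "z_map" (420x560 float32, m along the optical axis (not along the pixel's ray), 0 where there is no reading), "intrinsics" (3x3 intrinsics, pixels), "world_to_cam" (4x4, takes a point from world to camera coordinates). Camera axes: x right, y down, z forward; pixel columns grow to the right and rows downward; lengths in m; the calibration is good to about 2 mm. The wrist camera is an equidistant fisheye: a pixel r from the principal point sees the ray r / f radians off the axis. A picture is of the moment at which its call begins.
- finish_job(): hands the job in; it is judged then, once.
The state is a dict: "clock": time; "q": joint angles; "qd": joint speeds; "joint_torque": joint torques, N m; "tool_pos": TCP position; "eef_rot": TCP orientation; "contact_force": force on the tool from outside, world axes, zero at the start; "moment": the same for the moment, N m; "opening": opening from 0.0 (shut) to 1.0 (fully open); "finger_force": force on a finger pad.
Only numpy, scipy, OpenCV 4.12 (cv2) and the standard library are available. Lean on these libraries where they do the work, as an engineer would, in place of code of your own. Each camera call takes 0.05 s, during which the arm holds its last target. There are 200 camera calls.

## Task

Of the three white bungs, pick the one that is the right size: too thick for the red no-go slot of the gauge, but thin enough for the green go slot. Show that it stops at the red slot by setting its foot down centred on that slot, then lower it into the green slot and leave it standing there upright, all the way down. Leave the other two bungs where they are.

Things in the scene. Friction and masses are not known exactly. Their poses are not given: they have to be found in the camera images.
- bung_26_mid (a point): The slim round silicone bottle bung standing upright on the bench: white shank 26 mm in diameter and 40 mm tall (bottom half), with a wooden stick grip 20 mm in diameter on top, on the same axis, from 40 to 90 mm above the foot. The point is on its axis half-way up, 45 mm above the foot; z is up. About 35 g.
- bung_42_mid (a point): The middle round silicone bottle bung standing upright on the bench: white shank 42 mm in diameter and 40 mm tall (bottom half), with a wooden stick grip 20 mm in diameter on top, on the same axis, from 40 to 90 mm above the foot. The point is on its axis half-way up, 45 mm above the foot; z is up. About 75 g.
- bung_70_mid (a point): The fat round silicone bottle bung standing upright on the bench: white shank 70 mm in diameter and 40 mm tall (bottom half), with a wooden stick grip 20 mm in diameter on top, on the same axis, from 40 to 90 mm above the foot. The point is on its axis half-way up, 45 mm above the foot; z is up. About 190 g.
- gauge: Slot gauge: a bare steel-grey metal block fixed to the bench, 120 mm (its x) by 170 mm (its y) and 36 mm high, with two straight slots open at the top, each 80 mm long along its x and 30 mm deep (slot floor 6 mm above the bench). The go slot, with a green border, is 60 mm wide and centred at x = 0, y = +37 mm; the no-go slot, with a red border, is 33 mm wide and centred at x = 0, y = -45 mm. The origin is the centre of its underside; z is up. It may lie at any yaw.

How it is judged:
On the way:
1. the 42 mm bung stops on the red no-go slot: foot resting on the gauge's top, upright within 12 degrees, axis within 12 mm of the slot's centre line and 30 mm of its middle lengthwise (x of bung_42_mid in the frame of gauge between -0.03 and 0.03 m and y of bung_42_mid in the frame of gauge between -0.057 and -0.033 m and z of bung_42_mid in the frame of gauge between 0.073 and 0.089 m and angle between bung_42_mid's own z axis and vertical below 0.21 rad and contact force between bung_42 and gauge above 0.2 N), for 0.2 s.
At the end, for the whole second after the job is handed in: The 42 mm bung stands in the green go slot with its foot on the slot's floor (within 7 mm), upright within 10 degrees, let go and at rest; the 26 mm and 70 mm bungs are within 30 mm of where they started (x of bung_42_mid in the frame of gauge between -0.04 and 0.04 m and y of bung_42_mid in the frame of gauge between 0.015 and 0.059 m and z of bung_42_mid in the frame of gauge between 0.043 and 0.058 m and angle between bung_42_mid's own z axis and vertical below 0.17 rad and linear speed of bung_42 below 0.03 m/s and distance of each of bung_26_mid, bung_70_mid from where it was at the start of the episode below 0.03 m); the robot touches nothing.
It fails at once if one of the other two bungs is shifted by more than 30 mm (distance of any of bung_26_mid, bung_70_mid from where it was at the start of the episode above 0.03 m).
It also fails if it takes over 40 s, if anything falls off the work surface, if the arm or the gripper's body presses on something with over 40 N, if the wrist force passes 120 N, or if a joint passes its speed limit or range.

## Working session

There is one attempt and no reset: what is moved stays moved. The work goes in short steps, Python scripts to look and compute and a tool call to move; the robot and the scene stay as the last step left them, time stands still between calls to the robot, and variables do not carry over. Pictures are saved under pics/ and viewed, at most 10 in all, crops included, and the job is handed in when it is done.

Besides the shell and the picture viewer there is one more tool, called after "Request:" by a JSON object that holds its "api" and its "payload". move_arm: Moves the arm, as the interface text tells. Its arguments: {"type":"object","properties":{"motion":{"type":"array","items":{"type":"array","items":{"type":"number"}}},"newtons":{"type":"number"}},"required":["motion"]}

```bash
mkdir -p pics
python3 - <<'E'
from plant import r,eyes
import cv2,numpy as np
s=r.get_state();print(s)
ims=[]
for n in("top","side"):
    d=eyes.snapshot(n);np.savez(n+".npz",**d);ims.append(d["frame"]);print(n,d["intrinsics"].tolist(),d["world_to_cam"].round(3).tolist())
for n,i in zip(("top","side"),ims):cv2.imwrite(f"pics/{n}0.png",i[...,::-1])
E
```

```text
{'clock': 0.0, 'q': array([ 1.17078924,  0.68997997, -0.19450489,  1.56634676,  0.15732775,
        0.90251277, -0.21510706]), 'qd': array([ 2.04014929e-05,  1.28573481e-03, -4.57796870e-04, -8.22286645e-04,
        1.50263661e-03,  8.97631932e-04, -1.81649506e-04]), 'joint_torque': array([-3.16904261e-04, -5.27564228e+01, -1.26678508e+00, -1.53430510e+01,
       -5.25388902e-02,  6.66728403e-03,  1.84503492e-04]), 'tool_pos': array([ 0.26237958, -0.56655467,  0.2379116 ]), 'eef_rot': array([ 9.76558633e-01,  2.15249572e-01, -2.78868940e-04, -8.83378976e-04]), 'contact_force': array([ 0.31406808, -0.87714826,  0.26493109]), 'moment': array([-0.00787901, -0.0126111 , -0.02594546]), 'finger_force': 0.0, 'opening': 1.0008023143906521}
top [[514.6170821502778, 0.0, 277.24635865968975], [0.0, 514.6170821502778, 217.23655058608404], [0.0, 0.0, 1.0]] [[-0.0, -1.0, -0.001, -0.016], [-0.996, 0.0, -0.084, 0.54], [0.084, 0.001, -0.996, 0.933], [0.0, 0.0, 0.0, 1.0]]
side [[495.00624275432585, 0.0, 285.10888807653726], [0.0, 495.00624275432585, 204.2180017806198], [0.0, 0.0, 1.0]] [[-0.924, -0.381, 0.017, 0.508], [-0.301, 0.703, -0.644, 0.182], [0.234, -0.601, -0.764, 0.867], [0.0, 0.0, 0.0, 1.0]]
```

View pics/top0.png

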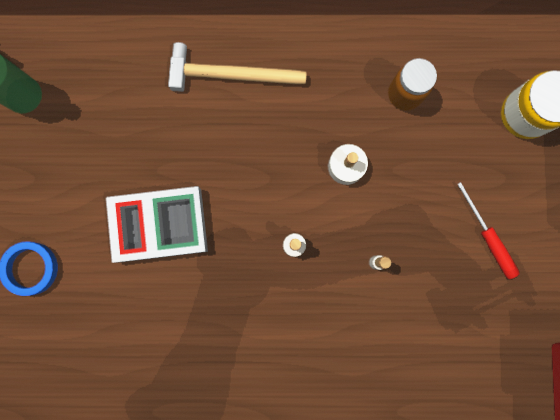

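View pics/side0.png

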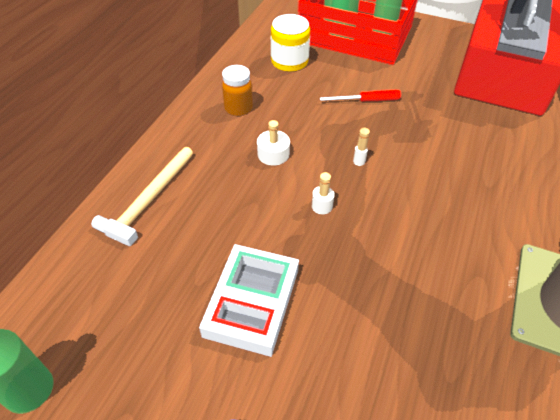

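The top view shows the 42 mm bung at about (295,245), the 70 at (348,163) and the 26 at (380,263). The gauge is centred near (157,225), with its red slot at (131,227) and green slot at (176,222). The side view shows the same layout, with the 42 bung at (323,195).

```bash
cat > h.py <<'E'
import numpy as np,cv2
def ray(d,px,z):
    K=d["intrinsics"];T=d["world_to_cam"];R=T[:3,:3];c=-R.T@T[:3,3]
    v=R.T@np.linalg.inv(K)@[px[0],px[1],1];return c+v*(z-c[2])/v[2]
def blobs(m,lo=20):
    n,l,s,c=cv2.connectedComponentsWithStats(m.astype(np.uint8));return [(l==i,s[i],c[i]) for i in range(1,n) if s[i][4]>lo]
def hsv(d):return cv2.cvtColor(d["frame"],cv2.COLOR_RGB2HSV)
E
python3 - <<'E'
from h import *
for n,box in(("top",(100,180,215,270)),("side",(195,240,305,355))):
    d=dict(np.load(n+".npz"));H=hsv(d).astype(int);x0,y0,x1,y1=box
    W=np.zeros(H.shape[:2],bool);W[y0:y1,x0:x1]=1
    C={}
    for nm,m in(("red",((H[...,0]<8)|(H[...,0]>172))&(H[...,1]>170)&(H[...,2]>120)),("green",(H[...,0]>60)&(H[...,0]<95)&(H[...,1]>80))):
        m=m&W; b=max(blobs(m),key=lambda t:t[1][4])
        cn=cv2.findContours(b[0].astype(np.uint8),cv2.RETR_EXTERNAL,cv2.CHAIN_APPROX_NONE)[0][0][:,0]
        P=np.array([ray(d,p,.036)[:2] for p in cn],np.float32)
        R=cv2.minAreaRect(P*1000);C[nm]=np.array(R[0]);print(n,nm,R,b[1])
    v=C["green"]-C["red"];print("sep",np.hypot(*v),"yaw of gauge y",np.degrees(np.arctan2(v[1],v[0])))
    for nm,bx in((42,(275,225,315,265) if n=="top" else (305,165,340,220)),(70,(320,140,375,190) if n=="top" else (250,115,300,170)),(26,(360,245,400,280) if n=="top" else (345,120,380,170))):
        x0,y0,x1,y1=bx;W=np.zeros(H.shape[:2],bool);W[y0:y1,x0:x1]=1
        wood=W&(H[...,1]>60)&(H[...,2]>150)&(H[...,0]>8)&(H[...,0]<25)
        wh=W&(H[...,1]<50)&(H[...,2]>120)
        for q,m in(("wood",wood),("white",wh)):
            for b in blobs(m):print(n,nm,q,b[1],b[2].round(1),ray(d,b[2],.09 if q=="wood" else .04).round(4), "depth z:",)
E
```

```text
top red ((521.9785766601562, 252.9385223388672), (93.09513092041016, 46.361446380615234), 6.924600124359131) [116 201  30  53 484]
top green ((531.8213500976562, 171.2010955810547), (93.81720733642578, 73.96869659423828), 6.81206750869751) [153 194  45  56 628]
sep 82.32792431447983 yaw of gauge y -83.13353796093124
top 42 wood [290 239  12  11 107] [295.  244.1] [ 0.4882 -0.0466  0.09  ] depth z:
top 42 white [283 233  23  24 316] [293.6 244.8] [ 0.4885 -0.0457  0.04  ] depth z:
top 70 wood [346 152  12  11  98] [352.  157.3] [ 0.6393 -0.1463  0.09  ] depth z:
top 70 white [ 328  144   40   38 1034] [347.3 163.5] [ 0.6379 -0.145   0.04  ] depth z:
top 26 wood [379 256  12  13 111] [384.7 262. ] [ 0.4575 -0.2001  0.09  ] depth z:
top 26 white [370 255  12  15  90] [374.5 261.9] [ 0.4575 -0.1921  0.04  ] depth z:
side red ((520.8065795898438, 253.69094848632812), (91.31443786621094, 44.938804626464844), 6.851197719573975) [212 297  62  38 420]
side green ((530.6702270507812, 172.41458129882812), (92.60163879394531, 72.97715759277344), 6.7340593338012695) [226 252  63  46 531]
sep 81.87270243757064 yaw of gauge y -83.08045932719526
side 42 wood [ 305  165   35   55 1355] [321.2 189.3] [ 0.4829 -0.0092  0.09  ] depth z:
side 42 white [321 173   9   7  42] [325.  175.9] [ 0.4999 -0.0907  0.04  ] depth z:
side 42 white [312 187  23  27 442] [322.2 201.3] [ 0.4823 -0.0243  0.04  ] depth z:
side 70 wood [ 250  115   50   55 1769] [274.9 139.1] [ 0.6151 -0.1008  0.09  ] depth z:
side 70 white [270 121   7   5  28] [272.9 123.1] [ 0.6615 -0.198   0.04  ] depth z:
side 70 white [257 131  33  34 887] [273.  148.3] [ 0.6291 -0.1231  0.04  ] depth z:
side 26 wood [ 345  120   35   50 1458] [362.  142.9] [ 0.4495 -0.1604  0.09  ] depth z:
side 26 white [354 146  14  20 193] [359.7 156.3] [ 0.4514 -0.1735  0.04  ] depth z:
```

Request:
{"api": "move_arm", "payload": {"motion": [[42,-38,0,0,0,0,0],[85,-76,0,0,0,0,0],[127,-114,0,0,0,0,0],[170,-151,0,0,0,0,0],[212,-189,0,0,0,0,0]], "newtons": 15}}

```text
clock: 0.72
tool_pos: [0.3762, -0.3048, 0.2386]
eef_rot: [0.977, 0.215, 0.0, -0.0]
contact_force: [1.6, 0.6, 0.1]
opening: 0.999
finger_force: 0.0
```

Request:
{"api": "move_arm", "payload": {"motion": [[42,-38,0,0,0,0,0],[85,-76,0,0,0,0,0],[127,-114,0,0,0,0,0],[170,-151,0,0,0,0,0],[212,-188,0,0,0,0,0]]}}

```text
clock: 1.35
tool_pos: [0.4894, -0.0451, 0.2386]
eef_rot: [0.977, 0.215, -0.0, 0.0]
contact_force: [1.1, -0.6, -0.4]
opening: 0.997
finger_force: 0.0
```

Request:
{"api": "move_arm", "payload": {"motion": [[0,0,30,0,0,0,0],[0,0,60,0,0,0,0],[0,0,60,0,0,0,0],[0,0,60,0,0,0,0]]}}

```text
clock: 1.85
tool_pos: [0.4894, -0.047, 0.1794]
eef_rot: [0.977, 0.215, 0.0, 0.0]
contact_force: [0.5, -0.5, -0.6]
opening: 0.998
finger_force: 0.0
```

Request:
{"api": "move_arm", "payload": {"motion": [[0,0,40,0,0,0,0],[0,0,80,0,0,0,0],[0,0,110,0,0,0,0],[0,0,126,0,0,0,0],[0,0,126,0,0,0,0]]}}

```text
clock: 2.48
tool_pos: [0.4892, -0.0469, 0.0528]
eef_rot: [0.977, 0.215, -0.0, 0.0]
contact_force: [-0.6, 0.3, -0.3]
opening: 1.0
finger_force: 0.0
```

Request:
{"api": "move_arm", "payload": {"motion": [[0,0,0,0,0,0,1],[0,0,0,0,0,0,1],[0,0,0,0,0,0,1],[0,0,0,0,0,0,1],[0,0,0,0,0,0,1]]}}

```text
clock: 3.1
tool_pos: [0.489, -0.0468, 0.0528]
eef_rot: [0.977, 0.215, 0.0, 0.0]
contact_force: [-0.1, 0.6, 0.1]
opening: 0.451
finger_force: 0.0
```

Request:
{"api": "move_arm", "payload": {"motion": [[0,0,-25,0,0,0,1],[0,0,-55,0,0,0,1],[0,0,-85,0,0,0,1],[0,0,-85,0,0,0,1]]}}

```text
clock: 3.6
tool_pos: [0.4902, -0.0469, 0.1394]
eef_rot: [0.977, 0.215, 0.002, 0.0]
contact_force: [-0.1, 0.5, -0.8]
opening: 0.009
finger_force: 0.0
```

Run:
```python
from plant import r,eyes
import cv2
a=[cv2.resize(eyes.snapshot(n)["frame"],(400,300)) for n in("side","wrist")]
cv2.imwrite("pics/g1.png",cv2.hconcat(a)[...,::-1]);print(r.get_state()["tool_pos"],r.get_state()["q"])
```

```text
[ 0.48878075 -0.04686344  0.13744773] [ 0.0635377   0.68686489 -0.09940592  2.06008643  0.16177741  0.40191971
 -1.29952942]
```

View pics/g1.png

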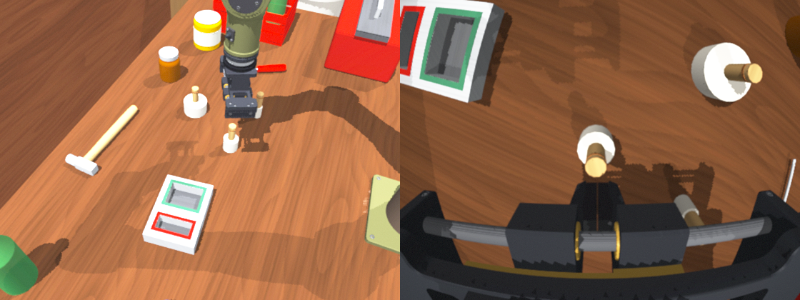

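The side view has the 42 bung upright at about (323,192), unmoved, and the gauge is unchanged. The fingers had not finished closing when I lifted. I'll descend again, open, and close with a longer wait.

Request:
{"api": "move_arm", "payload": {"motion": [[0,0,0,0,0,0,0],[0,0,0,0,0,0,0],[0,0,0,0,0,0,0],[0,0,0,0,0,0,0],[0,0,0,0,0,0,0]]}}

```text
clock: 4.32
tool_pos: [0.489, -0.0468, 0.1377]
eef_rot: [0.977, 0.215, -0.0, 0.0]
contact_force: [0.1, 0.4, 0.0]
opening: 0.548
finger_force: 0.0
```

Request:
{"api": "move_arm", "payload": {"motion": [[0,0,0,0,0,0,0],[0,0,20,0,0,0,0],[0,0,50,0,0,0,0],[0,0,85,0,0,0,0],[0,0,85,0,0,0,0]]}}

```text
clock: 4.95
tool_pos: [0.4875, -0.0467, 0.0511]
eef_rot: [0.977, 0.215, -0.002, -0.0]
contact_force: [0.2, 0.1, -0.3]
opening: 1.0
finger_force: 0.0
```

Request:
{"api": "move_arm", "payload": {"motion": [[0,0,0,0,0,0,1],[0,0,0,0,0,0,1],[0,0,0,0,0,0,1],[0,0,0,0,0,0,1],[0,0,0,0,0,0,1]]}}

```text
clock: 5.58
tool_pos: [0.4891, -0.0468, 0.0529]
eef_rot: [0.977, 0.215, 0.0, 0.0]
contact_force: [0.5, -0.8, 0.8]
opening: 0.456
finger_force: 0.0
```

Request:
{"api": "move_arm", "payload": {"motion": [[0,0,0,0,0,0,1],[0,0,0,0,0,0,1],[0,0,0,0,0,0,1],[0,0,0,0,0,0,1],[0,0,0,0,0,0,1]]}}

```text
clock: 6.2
tool_pos: [0.4889, -0.0469, 0.0527]
eef_rot: [0.977, 0.215, -0.0, 0.0]
contact_force: [0.0, -0.6, -0.4]
opening: 0.221
finger_force: 15.0
```

Request:
{"api": "move_arm", "payload": {"motion": [[0,0,-15,0,0,0,1],[0,0,-50,0,0,0,1],[0,0,-90,0,0,0,1],[0,0,-110,0,0,0,1],[0,0,-110,0,0,0,1]], "newtons": 20}}

```text
clock: 6.82
tool_pos: [0.49, -0.047, 0.1647]
eef_rot: [0.977, 0.215, 0.002, 0.001]
contact_force: [0.5, -0.0, -1.4]
opening: 0.22
finger_force: 20.0
```

Request:
{"api": "move_arm", "payload": {"motion": [[16,-26,0,0,0,0,1],[47,-78,0,0,0,0,1],[78,-129,0,0,0,0,1],[109,-180,0,0,0,0,1],[135,-223,0,0,0,0,1]]}}

```text
clock: 7.45
tool_pos: [0.5169, 0.2147, 0.1617]
eef_rot: [0.976, 0.216, -0.001, 0.0]
contact_force: [1.3, -0.1, -1.2]
opening: 0.221
finger_force: 20.0
```

Request:
{"api": "move_arm", "payload": {"motion": [[15,-25,0,0,0,0,1],[21,-36,0,0,0,0,1],[21,-36,0,0,0,0,1],[21,-36,0,0,0,0,1]]}}

```text
clock: 7.95
tool_pos: [0.5217, 0.2513, 0.1624]
eef_rot: [0.977, 0.214, -0.001, 0.001]
contact_force: [-0.5, -0.3, -1.2]
opening: 0.22
finger_force: 20.0
```

Run:
```python
from plant import r,eyes
import cv2
a=[cv2.resize(eyes.snapshot(n)["frame"],(400,300)) for n in("side","wrist")]
cv2.imwrite("pics/g2.png",cv2.hconcat(a)[...,::-1]);s=r.get_state();print(s["tool_pos"],s["q"],s["opening"],s["finger_force"],s["contact_force"])
```

```text
[0.5218615  0.25169184 0.16265928] [-0.5031046   0.72754544 -0.04529317  1.78280647  0.05266167  0.63336232
 -1.71896471] 0.21666154933781845 19.96783808780087 [ 0.60231129 -0.33338324 -0.73752239]
```

View pics/g2.png

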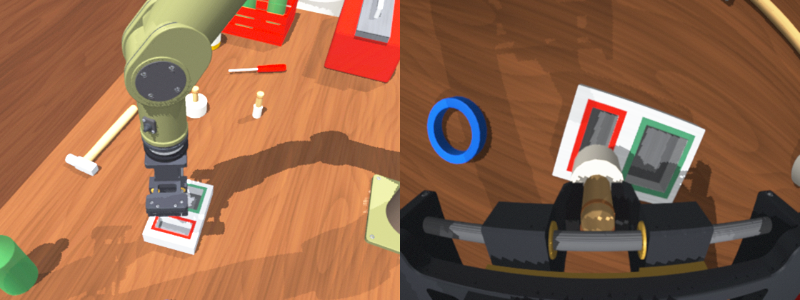

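The wrist view shows the bung (600,165) held upright over the lower end of the red slot (600,130), consistent with perspective. The side view agrees. I'll lower it onto the red slot.

Request:
{"api": "move_arm", "payload": {"motion": [[0,-1,30,0,0,0,1],[0,-1,55,0,0,0,1],[0,-1,68,0,0,0,1],[0,-1,71,0,0,0,1],[0,-1,72,0,0,0,1]]}}

```text
clock: 8.68
tool_pos: [0.5218, 0.2546, 0.0912]
eef_rot: [0.977, 0.215, 0.001, -0.0]
contact_force: [0.3, 0.5, -0.5]
opening: 0.22
finger_force: 20.0
```

Request:
{"api": "move_arm", "payload": {"motion": [[0,0,1,0,0,0,1],[0,0,2,0,0,0,1],[0,0,3,0,0,0,1],[0,0,3,0,0,0,1]]}}

```text
clock: 9.18
tool_pos: [0.5218, 0.2552, 0.0884]
eef_rot: [0.977, 0.215, 0.001, -0.0]
contact_force: [-0.5, 0.2, 4.1]
opening: 0.221
finger_force: 20.0
```

Request:
{"api": "move_arm", "payload": {"motion": [[0,0,1,0,0,0,1],[0,0,1,0,0,0,1],[0,0,1,0,0,0,1],[0,0,1,0,0,0,1]]}}

```text
clock: 9.68
tool_pos: [0.5221, 0.2553, 0.0883]
eef_rot: [0.977, 0.215, 0.001, -0.0]
contact_force: [-1.4, -0.8, 11.7]
opening: 0.222
finger_force: 20.0
```

Request:
{"api": "move_arm", "payload": {"motion": [[0,0,-20,0,0,0,1],[0,0,-45,0,0,0,1],[-13,40,-45,0,0,0,1],[-26,80,-45,0,0,0,1],[-26,80,-45,0,0,0,1]]}}

```text
clock: 10.3
tool_pos: [0.5317, 0.1658, 0.1316]
eef_rot: [0.977, 0.212, -0.001, 0.002]
contact_force: [-0.1, 0.5, -0.5]
opening: 0.219
finger_force: 20.0
```

Request:
{"api": "move_arm", "payload": {"motion": [[0,0,0,0,0,0,1],[0,0,0,0,0,0,1]]}}

```text
clock: 10.55
tool_pos: [0.531, 0.1729, 0.1316]
eef_rot: [0.976, 0.216, 0.0, -0.001]
contact_force: [-0.5, -0.2, 0.3]
opening: 0.216
finger_force: 20.0
```

Run:
```python
from plant import r,eyes
import cv2
a=[cv2.resize(eyes.snapshot(n)["frame"],(400,300)) for n in("side","wrist")]
cv2.imwrite("pics/g3.png",cv2.hconcat(a)[...,::-1]);s=r.get_state();print(s["tool_pos"],s["opening"],s["contact_force"])
```

```text
[0.53099616 0.17252625 0.13159876] 0.22057930185301627 [ 0.2428546  -0.15853327 -1.0911543 ]
```

View pics/g3.png

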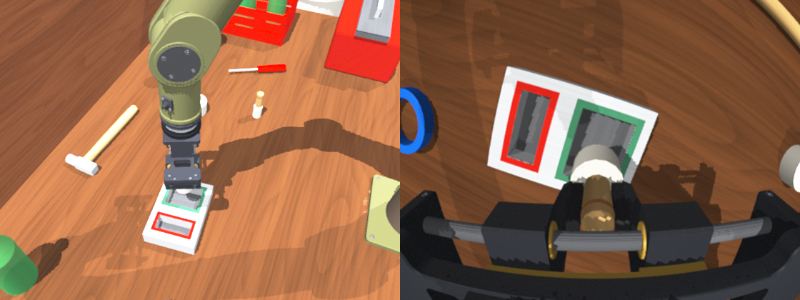

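The bung (600,160) is upright above the green slot (605,140), and the red slot is clear. I'll lower it in.

Request:
{"api": "move_arm", "payload": {"motion": [[0,0,20,0,0,0,1],[0,0,40,0,0,0,1],[0,0,58,0,0,0,1],[0,0,67,0,0,0,1],[0,0,71,0,0,0,1]]}}

```text
clock: 11.28
tool_pos: [0.5312, 0.1713, 0.0602]
eef_rot: [0.977, 0.215, -0.0, 0.0]
contact_force: [-0.2, 0.3, -0.9]
opening: 0.221
finger_force: 20.0
```

Request:
{"api": "move_arm", "payload": {"motion": [[0,0,1,0,0,0,1],[0,0,2,0,0,0,1],[0,0,2,0,0,0,1]]}}

```text
clock: 11.65
tool_pos: [0.5315, 0.1712, 0.059]
eef_rot: [0.977, 0.215, 0.0, -0.0]
contact_force: [0.9, 0.4, -0.3]
opening: 0.22
finger_force: 20.0
```

Request:
{"api": "move_arm", "payload": {"motion": [[0,0,1,0,0,0,1],[0,0,1,0,0,0,1],[0,0,1,0,0,0,1]]}}

```text
clock: 12.02
tool_pos: [0.5317, 0.1715, 0.0585]
eef_rot: [0.977, 0.215, 0.001, -0.0]
contact_force: [-0.2, 0.8, 5.1]
opening: 0.219
finger_force: 20.0
```

Request:
{"api": "move_arm", "payload": {"motion": [[0,0,0,0,0,0,0],[0,0,0,0,0,0,0],[0,0,0,0,0,0,0],[0,0,0,0,0,0,0],[0,0,0,0,0,0,0]]}}

```text
clock: 12.65
tool_pos: [0.5313, 0.1711, 0.0576]
eef_rot: [0.977, 0.215, -0.0, 0.0]
contact_force: [0.3, -0.0, 1.1]
opening: 0.763
finger_force: 0.0
```

Request:
{"api": "move_arm", "payload": {"motion": [[0,0,0,0,0,0,0],[0,0,0,0,0,0,0],[0,0,-20,0,0,0,0],[0,0,-60,0,0,0,0],[0,0,-110,0,0,0,0]]}}

```text
clock: 13.28
tool_pos: [0.5305, 0.1709, 0.1681]
eef_rot: [0.977, 0.215, -0.001, 0.0]
contact_force: [-0.0, 0.2, -0.1]
opening: 1.001
finger_force: 0.0
```

Request:
{"api": "move_arm", "payload": {"motion": [[-30,20,-20,0,0,0,0],[-60,40,-40,0,0,0,0],[-100,60,-40,0,0,0,0],[-140,80,-40,0,0,0,0],[-140,80,-40,0,0,0,0]]}}

```text
clock: 13.9
tool_pos: [0.4351, 0.0366, 0.2078]
eef_rot: [0.977, 0.213, -0.002, 0.001]
contact_force: [-0.4, 0.7, -0.6]
opening: 1.001
finger_force: 0.0
```

Run:
```python
from plant import r,eyes
import cv2
a=[cv2.resize(eyes.snapshot(n)["frame"],(400,300)) for n in("side","top")]
cv2.imwrite("pics/g4.png",cv2.hconcat(a)[...,::-1]);s=r.get_state();print(s["clock"],s["tool_pos"],s["opening"],s["contact_force"])
```

```text
14.0 [0.43845268 0.03988187 0.20799092] 1.0015350561061909 [0.91015294 0.49221872 0.13359595]
```

View pics/g4.png

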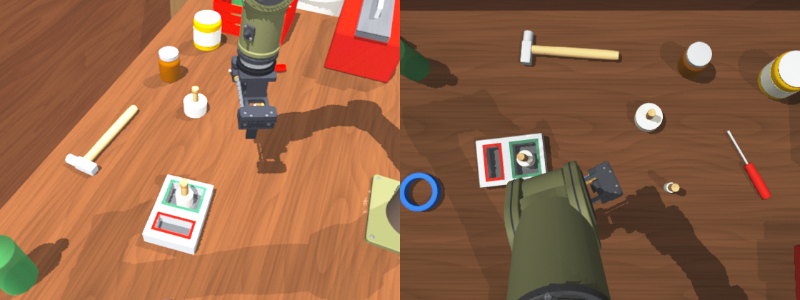

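The 42 mm bung stands upright in the green slot (side view (183,195), top view (525,157)). The 70 mm bung is where it was in both views. The 26 mm bung is in place in the top view and hidden behind the arm in the side view. The gripper is clear of everything.

```bash
python3 -c "
from plant import finish_job;print(finish_job())"
```

```text
the job is handed in; nothing more can be done
None
```

The job is handed in: the 42 mm bung stopped on the red no-go slot (4–12 N contact at gauge-top height) and now stands upright on the floor of the green slot, with the other two bungs left in place; no verdict came back.

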